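Make up the dinner and breakfast caddies

TASK

Make up the two table caddies from the things standing on the counter: the three-bay dinner caddy gets the oil bottle and the vinegar bottle, one in each wide end bay (either way round), with the salt shaker in the narrow middle bay; the two-bay breakfast caddy gets the jam jar and the honey jar, one to a bay. Stand each one upright on the floor of its bay, set down without dropping it or tipping anything over, and leave the pepper mill and the tea tin where they stand.

Things in the scene. Friction and masses are not known exactly. Their poses are not given: they have to be found in the camera images.
- dinner_caddy: Dinner caddy: loose open bamboo box, 236 x 90 mm, 0.8 kg, three bays in a row along x. Wide end bays 78 x 78 mm inside, centred at x = +-73 mm; narrow middle bay 56 (x) x 78 (y) mm at x = 0. Bay floor 8 mm up; walls and dividers 6 mm thick; long sides 40 mm high, ends 50, dividers 32. Origin: centre of its underside; x along the row, y across, z up.
- breakfast_caddy: Breakfast caddy: loose open bamboo box, 174 x 90 mm, 0.8 kg, two equal bays in a row along x, each 78 x 78 mm inside, centred at x = +-42 mm. Bay floor 8 mm up; walls and divider 6 mm thick; long sides 40 mm high, ends 50, divider 32. Origin: centre of its underside; x along the row, y across, z up.
- oil_bottle: Oil bottle, the tall slim one: green glass with a paper label, 152 mm tall, about 0.26 kg. Straight round body 52 mm in diameter up to 109 mm, then a narrow neck with a steel pourer collar 28 mm in diameter at 130 to 142 mm and a thin spout on top. Can be gripped by the upper body, around 95 mm up. Upright at the start; origin: centre of its underside, z up.
- vinegar_bottle: Vinegar bottle, the short round-bellied one: green glass with a paper label, 116 mm tall, about 0.22 kg. Belly 62 mm in diameter up to 40 mm, tapering to a straight neck and cork stopper 29 mm in diameter from 71 mm to the top. Can be gripped by the neck and stopper, around 93 mm up. Upright at the start; origin: centre of its underside, z up.
- salt_shaker: Salt shaker: white ceramic cylinder 38 mm in diameter with a pierced, domed steel top, 90 mm tall in all (straight-sided up to 78 mm), about 0.11 kg. Can be gripped around 65 mm up. Upright at the start; origin: centre of its underside, z up.
- jam_jar: Jam jar: low round jar of brown glass with a paper label and a steel lid, 60 mm in diameter and 85 mm tall, about 0.28 kg. Can be gripped around 62 mm up. Upright at the start; origin: centre of its underside, z up.
- honey_jar: Honey jar: six-sided jar of brown glass, 46 mm across the flats and 53 mm across the corners up to 78 mm, with a round steel lid 45 mm in diameter, 95 mm tall in all, about 0.24 kg. Flats with paper labels face its +y and -y, the others every 60 degrees. Can be gripped across two flats around 62 mm up. Upright at the start; origin: centre of its underside, z up.
- pepper_mill: Turned dark-wood pepper mill, 50 mm in diameter, 120 mm tall, loose; it stays where it is. Upright at the start; origin: centre of its underside, z up.
- tea_tin: Square metal tea tin, 56 x 56 mm and 82 mm tall, with a round press-in lid 44 mm in diameter and 12 mm high on top (94 mm in all), loose; it stays where it is. Upright at the start; origin: centre of its underside, z up.

How it is judged:
At the end, for the whole second after the job is handed in: Bottles in the dinner caddy's end bays (either way round), salt in its middle bay, jam and honey jar one to a bay in the other caddy; each upright within 0.12 rad, on the bay floor (5 mm), released, at rest; caddies flat on the counter; mill and tin within 30 mm of their start ((x of oil_bottle in the frame of dinner_caddy between 0.045 and 0.1 m or x of oil_bottle in the frame of dinner_caddy between -0.1 and -0.045 m) and y of oil_bottle in the frame of dinner_caddy between -0.03 and 0.03 m and z of oil_bottle in the frame of dinner_caddy between 0.003 and 0.014 m and angle between each of oil_bottle, vinegar_bottle, salt_shaker, jam_jar, honey_jar's own z axis and vertical below 0.12 rad and linear speed of each of oil_bottle, vinegar_bottle, salt_shaker, jam_jar, honey_jar below 0.02 m/s and contact force between the fingers and oil_bottle below 0.1 N and (x of vinegar_bottle in the frame of dinner_caddy between 0.045 and 0.1 m or x of vinegar_bottle in the frame of dinner_caddy between -0.1 and -0.045 m) and y of vinegar_bottle in the frame of dinner_caddy between -0.03 and 0.03 m and z of vinegar_bottle in the frame of dinner_caddy between 0.003 and 0.014 m and contact force between the fingers and vinegar_bottle below 0.1 N and x of salt_shaker in the frame of dinner_caddy between -0.025 and 0.025 m and y of salt_shaker in the frame of dinner_caddy between -0.03 and 0.03 m and z of salt_shaker in the frame of dinner_caddy between 0.003 and 0.014 m and contact force between the fingers and salt_shaker below 0.1 N and (x of jam_jar in the frame of breakfast_caddy between 0.015 and 0.07 m or x of jam_jar in the frame of breakfast_caddy between -0.07 and -0.015 m) and y of jam_jar in the frame of breakfast_caddy between -0.03 and 0.03 m and z of jam_jar in the frame of breakfast_caddy between 0.003 and 0.014 m and contact force between the fingers and jam_jar below 0.1 N and (x of honey_jar in the frame of breakfast_caddy between 0.015 and 0.07 m or x of honey_jar in the frame of breakfast_caddy between -0.07 and -0.015 m) and y of honey_jar in the frame of breakfast_caddy between -0.03 and 0.03 m and z of honey_jar in the frame of breakfast_caddy between 0.003 and 0.014 m and contact force between the fingers and honey_jar below 0.1 N and angle between each of dinner_caddy, breakfast_caddy's own z axis and vertical below 0.05 rad and height (world z) of each of dinner_caddy, breakfast_caddy below 0.01 m and distance of each of pepper_mill, tea_tin from where it was at the start of the episode below 0.03 m); the robot touches nothing.
It fails at once if a bottle, jar or shaker is let fall (moves faster than 0.6 m/s with no finger on it) ((linear speed of oil_bottle above 0.6 m/s and contact force between the fingers and oil_bottle below 0.05 N) or (linear speed of vinegar_bottle above 0.6 m/s and contact force between the fingers and vinegar_bottle below 0.05 N) or (linear speed of salt_shaker above 0.6 m/s and contact force between the fingers and salt_shaker below 0.05 N) or (linear speed of jam_jar above 0.6 m/s and contact force between the fingers and jam_jar below 0.05 N) or (linear speed of honey_jar above 0.6 m/s and contact force between the fingers and honey_jar below 0.05 N)).
It fails at once if something from the stock, or a bystander, is tipped over (more than 0.6 rad) (angle between any of oil_bottle, vinegar_bottle, salt_shaker, jam_jar, honey_jar, pepper_mill, tea_tin's own z axis and vertical above 0.6 rad).
It fails at once if the pepper mill or the tea tin is moved more than 30 mm (distance of any of pepper_mill, tea_tin from where it was at the start of the episode above 0.03 m).
It also fails if it takes over 128 s, if anything falls off the work surface, if the arm or the gripper's body presses on something with over 40 N, if the wrist force passes 120 N, or if a joint passes its speed limit or range.

ROBOT

A 6-joint arm with a two-finger parallel gripper is mounted at the origin on the work surface. World frame = base frame: x ahead of the robot, y to its left, z up, the work surface at z = 0. Lengths are in m, angles in rad, forces in N, time in s.
With the tool pointing down it reaches from about 0.35 to 0.975 m from the base axis. Payload 4.9 kg.
Tool frame: the origin (TCP) lies between the finger pads; the fingertips stand 25 mm ahead of it and the grasp point (between the pads) lies 6 mm ahead of it (manip.tcp_to_tips is the z of the fingertips in the tool frame, in m); z points along the fingers, y is the line along which they close (so a half turn about z gives the same grasp; the last joint's range is limited). The gripper opens to 85 mm and grips with 20 to 120 N. Pads are 22 mm wide; open, the fingers measure 114 mm over their backs; the gripper's body (76 mm by 85 mm) begins 54 mm behind the grasp point. The pads swing forward as they close: fully open they stand 13 mm farther back than shut.
Start: joints at [-1.295, 0.053, 1.613, -0, 1.476, -0.119], TCP at [0.24, -0.577, 0.256] pointing down, gripper open.
Joint ranges: [-3.01, 3.01], [-1.01, 2.22], [0.06, 2.58], [-1.02, 4.17], [0.09, 2.62], [-3.14, 3.14]. Speed limits (rad/s): [2.57, 2.57, 3.14, 3.14, 3.14, 3.14].

INTERFACE

Orientations are given as a unit quaternion [w, x, y, z].
In Python, from plant import manip gives the robot as it stands. The module is installed in compiled form; this text tells all that it offers.
- The arm moves only by the tool arm_command, never from a script. Its argument "moves" is a list of rows, each a list of 3 entries, a list of its own where there are three numbers: the opening, from -1 (shut) to 1 (fully open), then the shift along the tool's x, y, z in units of 0.15 m (1.0 is 0.15 m), then the turn about the tool's z in units of 2 pi rad (1.0 is 2 pi rad). A call has 1 to 20 rows; each row is the pose to reach, as a shift and turn from the pose commanded when the call began, along the tool's axes at that moment, turning the shorter way round; what a row does not reach only later rows make up. A row lasts 1/12 s, in which the tool goes at most 41.7 mm and 7.16 degrees, less where a joint would pass 70% of its speed; a pose out of reach is approached as far as the arm can. A call with a number of a shift or a turn outside -1 to 1 is refused whole. A call with a gripper value outside its range is refused whole. The fingers move at their own pace and stop on an object; the grip force is fixed at half the most. Time passes only in rows, so rows that repeat a pose let the fingers close. It gives the time, the measured TCP pose, the force, the opening and the grip force at its end, in the units of the state.
- manip.state(): the state, without advancing time (a new reading comes with each control period).
- manip.grab_frame(name): name is "side" or "top" or "wrist"; returns a dict with "frame" (420x560x3 uint8, red, green, blue), "fx", "fy", "cx", "cy" (pixels), "k1" (the pictures are not rectified: a ray, as slopes to the right and down, at radius r is drawn at 1 + k1 r^2 times it, then the intrinsics apply), "R" (3x3) and "t" (3): a world point X has camera coordinates R X + t. Camera axes: x right, y down, z forward; pixel columns grow to the right and rows downward; lengths in m; the calibration is good to about 2 mm. A picture is of the moment at which its call begins. There is no depth.
- manip.job_done(): hands the job in; it is judged then, once.
Trained networks look in a picture, given as the dict that the camera call returned (one of the last four; its "shot" number tells which), for a name from the list of things; names that differ only in an ending like _2 or _b are one class to them, and where a whole thing is asked for, a point or a joint stands for the part that bears it (a point fixed in the world has none). Each returns a list of dicts, best first, with "confidence" (0 to 1); they miss things now and then, are a little off and sometimes report something else, mostly with a low value. They report only what shows in the picture. A call takes as long as a camera call.
- manip.search_frame(picture, target): "extent" ([left, top, right, bottom] in pixels, round what is visible of it).
The state is a dict: "time": time; "joint_pos": joint angles; "joint_vel": joint speeds; "joint_efforts": joint torques, N m; "tool_pos": TCP position; "tool_rot": TCP orientation; "contact_force": force on the tool from outside, world axes, zero at the start; "ft_torque": the same for the moment, N m; "gripper_width": opening from 0.0 (shut) to 1.0 (fully open); "grasp_force": force on a finger pad.
Only numpy, scipy, OpenCV 4.12 (cv2) and the standard library are available. Lean on these libraries where they do the work, as an engineer would, in place of code of your own. Each camera call takes 0.05 s, during which the arm holds its last target. There are 200 camera calls.

## Working session

There is one attempt and no reset: what is moved stays moved. The work goes in short steps, Python scripts to look and compute and a tool call to move; the robot and the scene stay as the last step left them, time stands still between calls to the robot, and variables do not carry over. Pictures are saved under pics/ and viewed, at most 14 in all, crops included, and the job is handed in when it is done.

Besides the shell and the picture viewer there is one more tool, called after "Call:" as name([rows], argument=value, ...), one row to a line, values as JSON. arm_command: Moves the arm, as the interface text tells. Shifts and turns lie within -1 to 1; 1 stands for 0.15 m of shift or 2 pi rad of turn. Its arguments: {"type":"object","properties":{"moves":{"type":"array"}},"required":["moves"]}

```bash
mkdir -p pics; cat > h.py <<'E'
import numpy as np, cv2
from plant import manip
NAMES="dinner_caddy breakfast_caddy oil_bottle vinegar_bottle salt_shaker jam_jar honey_jar pepper_mill tea_tin".split()
def ray(p,u,v):
    d=np.array([(u-p["cx"])/p["fx"],(v-p["cy"])/p["fy"]]);s=d.copy()
    for _ in range(20): s=d/(1+p["k1"]*(s@s))
    R=np.array(p["R"]);return -R.T@np.array(p["t"]), R.T@np.array([s[0],s[1],1])
def at(p,u,v,z):
    c,d=ray(p,u,v);return c+d*(z-c[2])/d[2]
def proj(p,X):
    c=np.array(p["R"])@np.array(X)+np.array(p["t"]);s=c[:2]/c[2];s=s*(1+p["k1"]*(s@s))
    return s[0]*p["fx"]+p["cx"],s[1]*p["fy"]+p["cy"]
def save(p,n): cv2.imwrite(f"pics/{n}.png",p["frame"][:,:,::-1])
E
python3 - <<'E'
from h import *
for n in("top","side"):
    p=manip.grab_frame(n);save(p,n+"0")
    print(n,ray(p,280,210),p["fx"])
    for k in NAMES:
        for d in manip.search_frame(p,k)[:2]: print(k,np.round(d["extent"]),round(d["confidence"],2))
s=manip.state();print(s["tool_pos"],s["tool_rot"],s["time"])
E
```

```text
top (array([ 3.46413677e-01, -6.86552939e-05,  9.73263008e-01]), array([ 0.22024352,  0.00700349, -0.97542047])) 492.83859001618146
dinner_caddy [392. 196. 467. 322.] 0.82
breakfast_caddy [102. 194. 157. 288.] 0.6
oil_bottle [200. 193. 234. 229.] 0.83
vinegar_bottle [234. 260. 270. 293.] 0.88
salt_shaker [246. 149. 269. 181.] 0.75
jam_jar [300. 140. 333. 180.] 0.71
honey_jar [306. 254. 334. 283.] 0.78
tea_tin [329. 196. 373. 243.] 0.88
side (array([ 0.15059603, -0.41264854,  0.55473798]), array([ 0.50606577,  0.53921991, -0.67318085])) 395.2356875859102
dinner_caddy [314. 256. 442. 419.] 0.89
breakfast_caddy [133. 132. 219. 195.] 0.64
vinegar_bottle [201. 188. 234. 247.] 0.74
salt_shaker [290. 151. 310. 194.] 0.89
honey_jar [256. 223. 283. 280.] 0.56
pepper_mill [267. 174. 289. 228.] 0.94
pepper_mill [134. 132. 219. 198.] 0.74
tea_tin [313. 215. 352. 270.] 0.89
[ 0.24040065 -0.57687804  0.25630266] [-3.26967667e-05  9.80576596e-01  1.96136530e-01  8.07854777e-06] 1.0
```

View pics/top0.png

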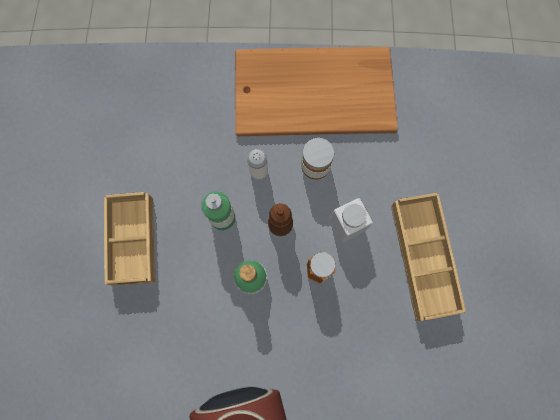

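View pics/side0.png

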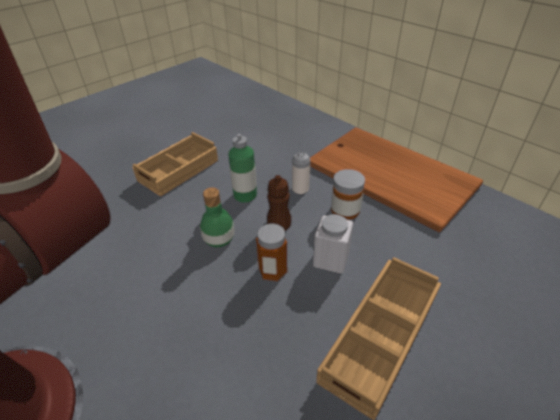

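```bash
python3 - <<'E'
import cv2
i=cv2.imread("pics/top0.png")
cv2.imwrite("pics/c1.png",cv2.resize(i[135:300,190:380],None,fx=4,fy=3.6363,interpolation=cv2.INTER_CUBIC))
a=cv2.resize(i[185:330,95:165],None,fx=4,fy=4,interpolation=cv2.INTER_CUBIC);b=cv2.resize(i[185:330,380:480],None,fx=4,fy=4,interpolation=cv2.INTER_CUBIC)
cv2.imwrite("pics/c2.png",cv2.hconcat([a,b]))
E
```

```text
(no output)
```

View pics/c1.png

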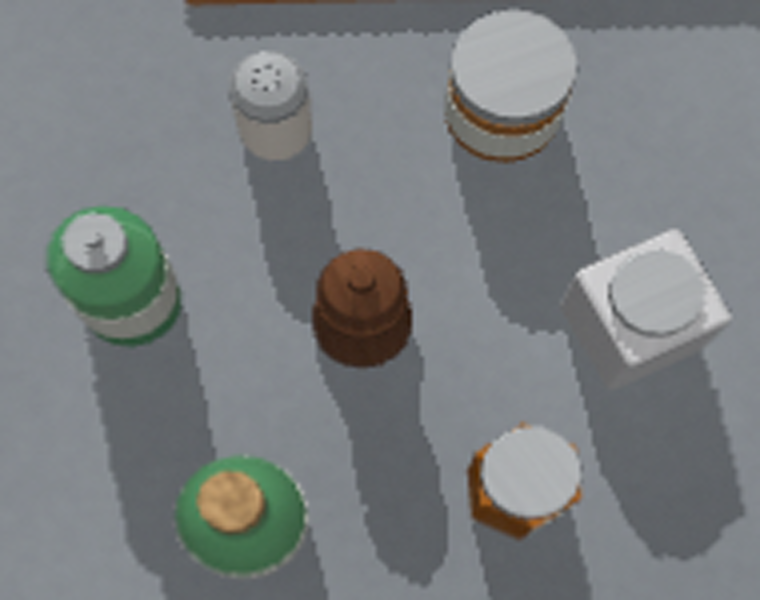

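View pics/c2.png

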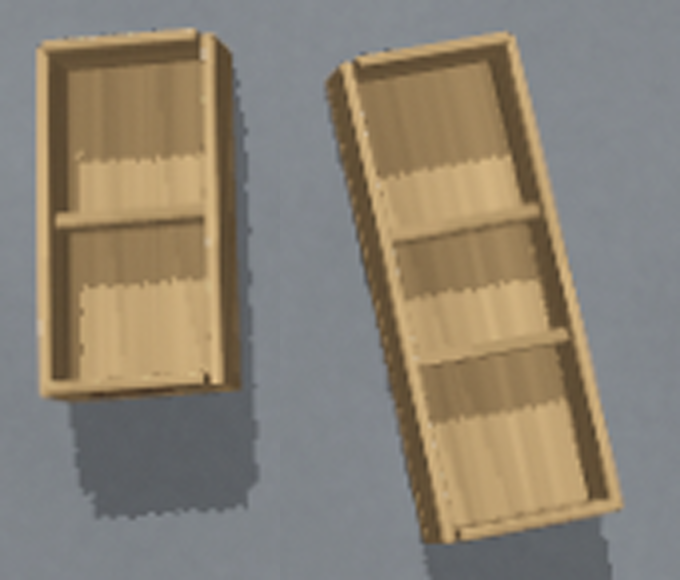

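```bash
cat > est.py <<'E'
from h import *
p=manip.grab_frame("top")
P=dict(oil=(96,242,.142),vin=(231,501,.116),salt=(268,80,.086),jam=(514,66,.085),honey=(531,471,.095),mill=(362,278,.12),tea=(658,292,.094))
for k,(a,b,z) in P.items():
    X=at(p,190+a/4,135+b/3.6363,z);print(k,X.round(4),"base px c1",[(round((proj(p,[X[0],X[1],0])[0]-190)*4),round((proj(p,[X[0],X[1],0])[1]-135)*3.636))])
for n,u0,C in(("brk",95,[(40,42),(212,35),(222,383),(42,393)]),("din",310,[(345,63),(512,33),(620,510),(438,540)])):
    Q=np.array([at(p,u0+a/4,185+b/4,.05)[:2] for a,b in C]);Q2=np.array([at(p,u0+a/4,185+b/4,.05)[:2] for a,b in C])
    print(n,Q.round(3).tolist(),"c",Q.mean(0).round(4),"L",np.linalg.norm(Q[0]-Q[3]),np.linalg.norm(Q[1]-Q[2]),"W",np.linalg.norm(Q[0]-Q[1]),np.linalg.norm(Q[3]-Q[2]))
    d=Q[0]+Q[1]-Q[2]-Q[3];print("yaw deg",np.degrees(np.arctan2(d[1],d[0])))
# tin yaw, honey faces
E
python3 est.py
```

```text
oil [0.5465 0.1211 0.142 ] base px c1 [(133, 303)]
vin [0.4268 0.0595 0.116 ] base px c1 [(247, 521)]
salt [0.6487 0.0523 0.086 ] base px c1 [(276, 129)]
jam [ 0.6595 -0.0643  0.085 ] base px c1 [(502, 116)]
honey [ 0.4466 -0.0725  0.095 ] base px c1 [(515, 491)]
mill [0.5365 0.0051 0.12  ] base px c1 [(362, 325)]
tea [ 0.5382 -0.1303  0.094 ] base px c1 [(631, 328)]
brk [[0.576, 0.352], [0.581, 0.265], [0.413, 0.247], [0.405, 0.334]] c [0.4938 0.2997] L 0.17232287152265688 0.1698271099394398 W 0.08662468810499399 0.08734006231986585
yaw deg 6.009208748111415
din [[0.579, -0.219], [0.596, -0.303], [0.366, -0.346], [0.351, -0.258]] c [ 0.4728 -0.2812] L 0.2305406170933531 0.23423898252437042 W 0.08556964261850346 0.08916604097082358
yaw deg 10.167646846312364
```

Call:
arm_command([
  [1,[0.83,-0.565,0],0],
  [1,[0.83,-0.565,0],0],
  [1,[0.83,-0.565,0],0],
  [1,[0.83,-0.565,0],0],
  [1,[0.83,-0.565,0],0],
])

```text
time: 1.47
tool_pos: [0.325, -0.4473, 0.2564]
tool_rot: [-0.0, 0.98, 0.198, 0.001]
contact_force: [-0.2, -0.2, 0.1]
gripper_width: 1.002
grasp_force: 0.0
```

Call:
arm_command([
  [1,[0.83,-0.565,0],0],
  [1,[0.83,-0.565,0],0],
  [1,[0.83,-0.565,0],0],
  [1,[0.83,-0.565,0],0],
  [1,[0.83,-0.565,0],0],
])

```text
time: 1.88
tool_pos: [0.4069, -0.3218, 0.2566]
tool_rot: [-0.0, 0.98, 0.198, 0.001]
contact_force: [0.8, -0.5, 0.4]
gripper_width: 1.001
grasp_force: 0.0
```

Call:
arm_command([
  [1,[0.83,-0.565,0],0],
  [1,[0.83,-0.565,0],0],
  [1,[0.83,-0.565,0],0],
  [1,[0.83,-0.565,0],0],
  [1,[0.83,-0.565,0],0],
])

```text
time: 2.3
tool_pos: [0.4891, -0.1962, 0.2564]
tool_rot: [-0.0, 0.98, 0.198, 0.001]
contact_force: [-0.5, -1.4, 0.6]
gripper_width: 0.999
grasp_force: 0.0
```

Call:
arm_command([
  [1,[0.83,-0.565,0],0],
  [1,[0.83,-0.565,0],0],
  [1,[0.83,-0.565,0],0],
  [1,[0.83,-0.565,0],0],
  [1,[0.83,-0.565,0],0],
])

```text
time: 2.72
tool_pos: [0.5715, -0.0704, 0.2562]
tool_rot: [-0.0, 0.98, 0.198, 0.0]
contact_force: [-0.4, 1.4, 0.2]
gripper_width: 1.002
grasp_force: 0.0
```

Call:
arm_command([
  [1,[0.2,-0.4,0],0.035],
  [1,[0.2,-0.4,0],0.035],
  [1,[0.2,-0.4,0],0.035],
  [1,[0.2,-0.4,0],0.035],
])

```text
time: 3.05
tool_pos: [0.5744, -0.0063, 0.2563]
tool_rot: [0.001, 0.996, 0.088, -0.0]
contact_force: [-0.7, 0.4, 0.2]
gripper_width: 1.002
grasp_force: 0.0
```

```bash
cat >> h.py <<'E'
def yaw():
    from scipy.spatial.transform import Rotation as Ro
    w,x,y,z=manip.state()["tool_rot"];M=Ro.from_quat([x,y,z,w]).as_matrix();return M,np.degrees(np.arctan2(M[1,0],M[0,0]))
def plan(*wps):
    "wps: (x,y,z,yawdeg) from the current pose; prints shift and turn in move units"
    s=manip.state();M,a=yaw();q=np.array(s["tool_pos"])
    print("t",round(s["time"],2),"tcp",q.round(4),"yaw",round(a,2),"F",np.round(s["contact_force"],1),"w",round(s["gripper_width"],3),"g",round(s["grasp_force"],1))
    for w in wps:
        c,sn=np.cos(np.radians(a)),np.sin(np.radians(a));M=np.array([[c,sn,0],[sn,-c,0],[0,0,-1]])
        d=np.array(w[:3])-q;t=(a-w[3]+180)%360-180
        print(w,"->",(M.T@d/.15).round(3).tolist(),"turn",round(t/360,4),"mm",round(1000*np.linalg.norm(d)))
        q=np.array(w[:3]);a=w[3]
E
python3 - <<'E'
from h import *
p=manip.grab_frame("wrist");save(p,"w1")
for k in NAMES:
    for d in manip.search_frame(p,k)[:1]: print(k,np.round(d["extent"]),round(d["confidence"],2))
print(ray(p,280,210))
plan((.6487,.0523,.256,10),(.6487,.0523,.071,10))
E
```

```text
dinner_caddy [448. 202. 560. 346.] 0.67
breakfast_caddy [  0. 118.  43. 289.] 0.65
oil_bottle [ 74. 158. 180. 239.] 0.78
vinegar_bottle [165. 267. 228. 354.] 0.81
salt_shaker [196.  64. 252. 118.] 0.78
jam_jar [320.  66. 403. 140.] 0.89
honey_jar [289. 265. 349. 356.] 0.87
pepper_mill [233. 185. 285. 262.] 0.93
tea_tin [351. 194. 434. 282.] 0.61
(array([0.64936688, 0.0077272 , 0.37319182]), array([-0.29294182, -0.05965601, -0.95428692]))
t 3.55 tcp [ 0.5743 -0.006   0.2563] yaw 9.99 F [ 0.4 -0.4  0.8] w 1.0 g 0.0
(0.6487, 0.0523, 0.256, 10) -> [0.556, -0.296, 0.002] turn -0.0 mm 95
(0.6487, 0.0523, 0.071, 10) -> [0.0, 0.0, 1.233] turn 0.0 mm 185
```

View pics/w1.png

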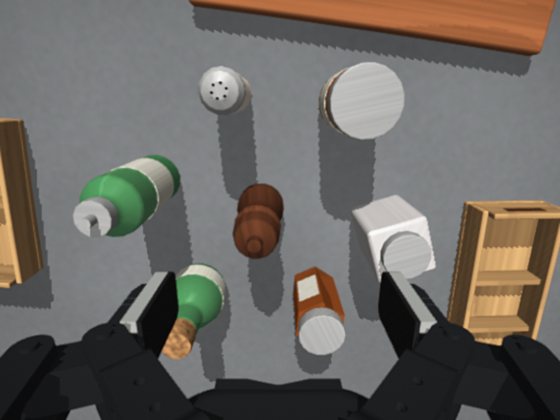

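```bash
python3 - <<'E'
from h import *
import pickle
p=manip.grab_frame("wrist")
for k,u,v,z in(("salt",220,89,.088),("oil",95,216,.142),("vin",180,338,.116),("jam",369,100,.085),("honey",322,334,.095),("tea",407,255,.094)):
    X=at(p,u,v,z);print(k,X.round(4),"base",np.round(proj(p,[X[0],X[1],0])))
f=p["frame"][250:370,270:370];cv2.imwrite("pics/hc.png",cv2.resize(f,None,fx=5,fy=5,interpolation=cv2.INTER_CUBIC)[:,:,::-1])
E
```

```text
salt [0.6509 0.0536 0.088 ] base [234.  92.]
oil [0.5514 0.1216 0.142 ] base [160. 175.]
vin [0.4386 0.0584 0.116 ] base [206. 275.]
jam [ 0.6632 -0.0635  0.085 ] base [348. 100.]
honey [ 0.4494 -0.07    0.095 ] base [313. 284.]
tea [ 0.542  -0.1268  0.094 ] base [378. 220.]
```

View pics/hc.png

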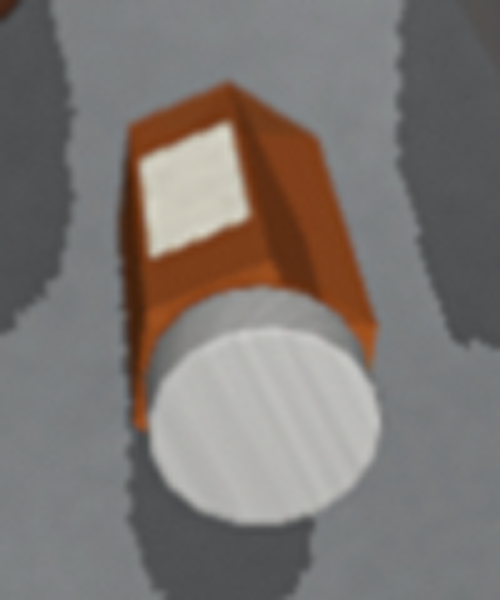

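```bash
python3 - <<'E'
from h import *
p=manip.grab_frame("wrist")
A,B,C=[at(p,270+a/5,250+b/5,0)[:2] for a,b in((130,128),(230,83),(318,135))]
for P,Q in((A,B),(B,C)):
    d=Q-P;print(np.linalg.norm(d),"edge deg",np.degrees(np.arctan2(d[1],d[0])))
print(A,B,C, "centre", (A+C-B))
plan((.65,.053,.256,10),(.65,.053,.071,10))
E
```

```text
0.026383677920321053 edge deg -53.26949789422496
0.025652427909845746 edge deg -112.68723415066755
[ 0.4570404  -0.04806481] [ 0.47281921 -0.0692102 ] [ 0.46292505 -0.09287775] centre [ 0.44714624 -0.07173236]
t 3.65 tcp [ 0.5743 -0.0057  0.2563] yaw 10.01 F [-0.4 -0.2 -0.2] w 1.002 g 0.0
(0.65, 0.053, 0.256, 10) -> [0.565, -0.298, 0.002] turn 0.0 mm 96
(0.65, 0.053, 0.071, 10) -> [0.0, 0.0, 1.233] turn 0.0 mm 185
```

Call:
arm_command([
  [1,[0.28,-0.15,0],0],
  [1,[0.565,-0.298,0.1],0],
  [1,[0.565,-0.298,0.4],0],
  [1,[0.565,-0.298,0.4],0],
  [1,[0.565,-0.298,0.4],0],
])

```text
time: 4.07
tool_pos: [0.6476, 0.0538, 0.1911]
tool_rot: [-0.0, 0.996, 0.088, -0.005]
contact_force: [-0.6, 0.1, 0.3]
gripper_width: 0.997
grasp_force: 0.0
```

Call:
arm_command([
  [1,[0,0,0.25],0],
  [1,[0,0,0.5],0],
  [1,[0,0,0.75],0],
  [1,[0,0,0.833],0],
  [1,[0,0,0.833],0],
  [-1,[0,0,0.833],0],
  [-1,[0,0,0.833],0],
  [-1,[0,0,0.833],0],
  [-1,[0,0,0.833],0],
  [-1,[0,0,0.833],0],
  [-1,[0,0,0.833],0],
  [-1,[0,0,0.833],0],
  [-1,[0,0,0.833],0],
])

```text
time: 5.15
tool_pos: [0.6519, 0.0534, 0.0747]
tool_rot: [0.0, 0.996, 0.087, 0.002]
contact_force: [-0.7, 1.1, 6.3]
gripper_width: 0.428
grasp_force: 60.1
```

Call:
arm_command([
  [-1,[0,0,-0.05],0],
  [-1,[0,0,-0.2],0],
  [-1,[0,0,-0.45],0],
  [-1,[0,0,-0.7],0],
  [-1,[0,0,-0.95],0],
  [-1,[0,0,-1.0],0],
  [-1,[0,0,-1.0],0],
])

```text
time: 5.73
tool_pos: [0.6523, 0.0532, 0.2273]
tool_rot: [0.001, 0.996, 0.087, 0.005]
contact_force: [-0.3, 0.0, -1.8]
gripper_width: 0.428
grasp_force: 60.2
```

```bash
python3 - <<'E'
from h import *
plan((.591,-.058,.22,10),(.532,-.17,.22,10),(.473,-.281,.22,10),(.473,-.281,.081,10))
E
```

```text
t 5.73 tcp [0.6523 0.0532 0.2273] yaw 10.03 F [-0.3  0.  -1.8] w 0.428 g 60.2
(0.591, -0.058, 0.22, 10) -> [-0.531, 0.659, 0.049] turn 0.0001 mm 127
(0.532, -0.17, 0.22, 10) -> [-0.517, 0.667, 0.0] turn 0.0 mm 127
(0.473, -0.281, 0.22, 10) -> [-0.516, 0.66, 0.0] turn 0.0 mm 126
(0.473, -0.281, 0.081, 10) -> [0.0, 0.0, 0.927] turn 0.0 mm 139
```

Call:
arm_command([
  [-1,[-0.13,0.165,0],0],
  [-1,[-0.33,0.41,0],0],
  [-1,[-0.53,0.66,0],0],
  [-1,[-0.53,0.66,0],0],
])

```text
time: 6.07
tool_pos: [0.5855, -0.0613, 0.2183]
tool_rot: [0.0, 0.996, 0.086, -0.003]
contact_force: [-0.7, 0.1, -1.4]
gripper_width: 0.427
grasp_force: 60.4
```

Call:
arm_command([
  [-1,[-0.17,0.22,0],0],
  [-1,[-0.34,0.44,0],0],
  [-1,[-0.517,0.665,0],0],
  [-1,[-0.517,0.665,0],0],
])

```text
time: 6.4
tool_pos: [0.5264, -0.1743, 0.219]
tool_rot: [0.0, 0.996, 0.084, -0.002]
contact_force: [1.3, 0.5, -1.9]
gripper_width: 0.427
grasp_force: 60.6
```

Call:
arm_command([
  [-1,[-0.17,0.22,0],0],
  [-1,[-0.34,0.44,0],0],
  [-1,[-0.516,0.66,0],0],
  [-1,[-0.516,0.66,0],0],
  [-1,[-0.516,0.66,0],0],
])

```text
time: 6.82
tool_pos: [0.4697, -0.2815, 0.2195]
tool_rot: [-0.001, 0.996, 0.085, -0.001]
contact_force: [1.1, 0.4, -2.0]
gripper_width: 0.426
grasp_force: 60.9
```

```bash
python3 - <<'E'
from h import *
p=manip.grab_frame("wrist")
f=p["frame"].copy();save(p,"w2")
for X in np.arange(-1,2)*.073: pass
c,a=np.array([.4728,-.2812]),np.radians(10.2);R=np.array([[np.cos(a),-np.sin(a)],[np.sin(a),np.cos(a)]])
for x,y in((-.118,-.045),(-.118,.045),(.118,.045),(.118,-.045)):
    q=c+R@[x,y];print(np.round(proj(p,[q[0],q[1],.05])))
    cv2.circle(f,tuple(int(round(t)) for t in proj(p,[q[0],q[1],.05])),3,(255,0,0),1)
cv2.imwrite("pics/w2o.png",f[:,:,::-1])
plan()
E
```

```text
[327. 311.]
[233. 312.]
[218.  40.]
[338.  39.]
t 6.87 tcp [ 0.4704 -0.2804  0.2196] yaw 9.93 F [ 0.5  0.3 -1.3] w 0.426 g 60.9
```

View pics/w2o.png

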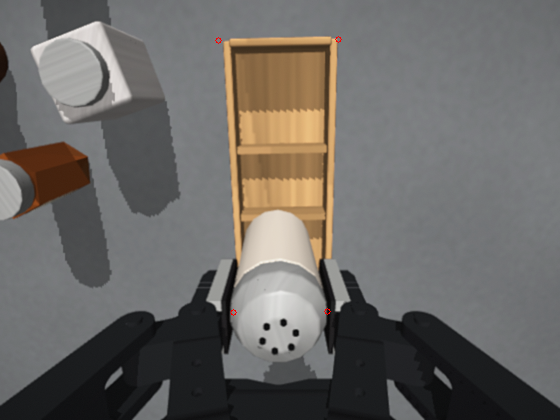

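```bash
python3 - <<'E'
from h import *
p=manip.grab_frame("wrist")
for n,u,v,z in(("TL",225,39,.05),("TR",338,38,.05),("d1L",236,146,.032),("d1R",327,146,.032),("d2L",241,210,.032),("d2R",326,210,.032),("Lside",236,262,.04),("Rside",332,262,.04),("Lside",225,42,.04),("Rside",338,42,.04)):
    print(n,at(p,u,v,z).round(4))
E
```

```text
TL [ 0.5831 -0.2194  0.05  ]
TR [ 0.5983 -0.3032  0.05  ]
d1L [ 0.5024 -0.2369  0.032 ]
d1R [ 0.516  -0.3148  0.032 ]
d2L [ 0.4454 -0.2494  0.032 ]
d2R [ 0.4588 -0.3263  0.032 ]
Lside [ 0.3965 -0.2524  0.04  ]
Rside [ 0.412  -0.3412  0.04  ]
Lside [ 0.5822 -0.2181  0.04  ]
Rside [ 0.5974 -0.3051  0.04  ]
```

Call:
arm_command([
  [-1,[0.035,0.02,0.2],0],
  [-1,[0.035,0.02,0.45],0],
  [-1,[0.035,0.02,0.7],0],
  [-1,[0.035,0.02,0.82],0],
  [-1,[0.035,0.02,0.87],0],
  [-1,[0.035,0.02,0.89],0],
  [-1,[0.035,0.02,0.9],0],
  [-1,[0.035,0.02,0.9],0],
])

```text
time: 7.58
tool_pos: [0.4779, -0.283, 0.088]
tool_rot: [0.001, 0.996, 0.088, 0.001]
contact_force: [-0.2, 0.2, -1.4]
gripper_width: 0.425
grasp_force: 60.9
```

```bash
python3 - <<'E'
from h import *
plan((.476,-.2822,.083,10))
E
```

```text
t 7.58 tcp [ 0.4779 -0.283   0.088 ] yaw 10.08 F [-0.2  0.2 -1.4] w 0.425 g 60.9
(0.476, -0.2822, 0.083, 10) -> [-0.012, -0.007, 0.033] turn 0.0002 mm 5
```

Call:
arm_command([
  [-1,[0,0,0.015],0],
  [-1,[0,0,0.025],0],
  [-1,[0,0,0.033],0],
  [-1,[0,0,0.037],0],
  [-1,[0,0,0.037],0],
])

```text
time: 8.0
tool_pos: [0.4774, -0.2834, 0.0827]
tool_rot: [0.001, 0.996, 0.087, 0.001]
contact_force: [-1.7, 2.2, 5.4]
gripper_width: 0.425
grasp_force: 61.5
```

Call:
arm_command([
  [0.3,[0,0,0],0],
  [0.3,[0,0,0],0],
  [0.3,[0,0,0],0],
  [0.3,[0,0,0],0],
  [0.3,[0,0,-0.1],0],
  [0.3,[0,0,-0.3],0],
  [0.6,[0,0,-0.55],0],
  [0.6,[0,0,-0.8],0],
  [1,[0,0,-1.0],0],
  [1,[0,0,-1.0],0],
])

```text
time: 8.83
tool_pos: [0.4795, -0.2851, 0.2396]
tool_rot: [0.005, 0.996, 0.087, 0.005]
contact_force: [0.6, -0.3, 1.3]
gripper_width: 1.003
grasp_force: 0.0
```

```bash
python3 - <<'E'
from h import *
p=manip.grab_frame("wrist");save(p,"w3");print([ (d["extent"],d["confidence"]) for d in manip.search_frame(p,"salt_shaker")[:1]])
plan((.462,-.167,.233,10),(.446,-.054,.233,10),(.43,.059,.233,10))
E
```

```text
[([249.9, 168.7, 294.6, 228.3], 0.8)]
t 8.93 tcp [ 0.4774 -0.2834  0.2329] yaw 10.02 F [0.  0.1 0.3] w 1.0 g 0.0
(0.462, -0.167, 0.233, 10) -> [0.034, -0.782, -0.001] turn 0.0001 mm 117
(0.446, -0.054, 0.233, 10) -> [0.026, -0.76, 0.0] turn 0.0 mm 114
(0.43, 0.059, 0.233, 10) -> [0.026, -0.76, 0.0] turn 0.0 mm 114
```

View pics/w3.png

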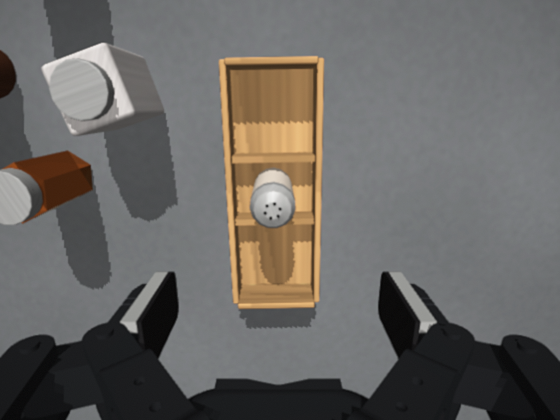

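Call:
arm_command([
  [1,[0.01,-0.25,0],0],
  [1,[0.02,-0.5,0],0],
  [1,[0.034,-0.78,0],0],
  [1,[0.034,-0.78,0],0],
])

```text
time: 9.27
tool_pos: [0.4594, -0.1612, 0.2278]
tool_rot: [-0.003, 0.996, 0.09, -0.002]
contact_force: [0.0, 0.0, -1.1]
gripper_width: 1.006
grasp_force: 0.0
```

Call:
arm_command([
  [1,[0.01,-0.25,0],0],
  [1,[0.02,-0.5,0],0],
  [1,[0.026,-0.76,0],0],
  [1,[0.026,-0.76,0],0],
])

```text
time: 9.6
tool_pos: [0.4434, -0.0488, 0.2283]
tool_rot: [-0.002, 0.996, 0.09, -0.002]
contact_force: [-0.0, 0.1, 0.7]
gripper_width: 1.005
grasp_force: 0.0
```

Call:
arm_command([
  [1,[0,-0.25,0],0],
  [1,[-0.1,-0.5,0],0],
  [1,[-0.3,-0.76,0],0],
  [1,[-0.3,-0.76,0],0],
  [1,[-0.3,-0.76,0],0],
])

```text
time: 10.02
tool_pos: [0.3795, 0.0518, 0.229]
tool_rot: [-0.0, 0.996, 0.089, -0.001]
contact_force: [-0.2, -1.1, -0.1]
gripper_width: 1.002
grasp_force: 0.0
```

```bash
python3 - <<'E'
from h import *
p=manip.grab_frame("wrist");save(p,"w4")
for k in ("vinegar_bottle","oil_bottle"):
    for d in manip.search_frame(p,k)[:1]: print(k,np.round(d["extent"]),round(d["confidence"],2))
for x in(.4268,.432,.4386): print(x,[np.round(proj(p,[x,.059,z])) for z in (.116,0)])
q=np.array(manip.state()["tool_pos"]);print(q)
plan()
E
```

```text
vinegar_bottle [245.  98. 315. 164.] 0.61
oil_bottle [213.   2. 256.  12.] 0.79
0.4268 [array([281., 146.]), array([280., 131.])]
0.432 [array([282., 138.]), array([281., 126.])]
0.4386 [array([284., 128.]), array([282., 119.])]
[0.3814675  0.05000158 0.23017551]
t 10.17 tcp [0.3815 0.05   0.2302] yaw 9.97 F [-0.9 -0.4  0.1] w 1.001 g 0.0
```

View pics/w4.png

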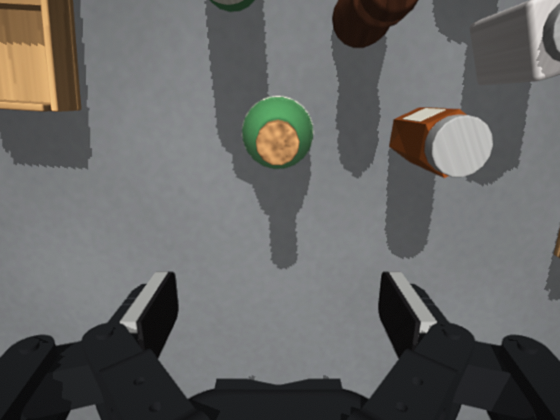

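Call:
arm_command([
  [1,[0.16,-0.01,0],0],
  [1,[0.321,-0.018,0],0],
  [1,[0.321,-0.018,0.1],0],
  [1,[0.321,-0.018,0.35],0],
  [1,[0.321,-0.018,0.6],0],
  [1,[0.321,-0.018,0.8],0],
  [1,[0.321,-0.018,0.873],0],
  [1,[0.321,-0.018,0.873],0],
  [1,[0.321,-0.018,0.873],0],
  [-1,[0.321,-0.018,0.873],0],
  [-1,[0.321,-0.018,0.873],0],
  [-1,[0.321,-0.018,0.873],0],
  [-1,[0.321,-0.018,0.873],0],
  [-1,[0.321,-0.018,0.873],0],
  [-1,[0.321,-0.018,0.873],0],
  [-1,[0.321,-0.018,0.873],0],
  [-1,[0.321,-0.018,0.873],0],
  [-1,[0.321,-0.018,0.873],0],
  [-1,[0.321,-0.018,0.873],0],
  [-1,[0.321,-0.018,0.873],0],
])

```text
time: 11.83
tool_pos: [0.429, 0.0616, 0.1011]
tool_rot: [0.0, 0.996, 0.087, 0.001]
contact_force: [0.6, 0.1, 6.3]
gripper_width: 0.324
grasp_force: 59.2
```

Call:
arm_command([
  [-1,[0,0,-0.03],0],
  [-1,[0,0,-0.15],0],
  [-1,[0,0,-0.4],0],
  [-1,[0,0,-0.65],0],
  [-1,[0,0,-0.85],0],
  [-1,[0,0,-1.0],0],
  [-1,[0,0,-1.0],0],
])

```text
time: 12.42
tool_pos: [0.4302, 0.0618, 0.2553]
tool_rot: [0.0, 0.996, 0.087, 0.005]
contact_force: [1.0, -0.9, -1.8]
gripper_width: 0.329
grasp_force: 59.7
```

```bash
python3 - <<'E'
from h import *
plan((.42,-.058,.249,10.4),(.412,-.178,.249,10.4),(.4042,-.2954,.249,10.4),(.4042,-.2954,.109,10.4))
E
```

```text
t 12.42 tcp [0.4302 0.0618 0.2553] yaw 10.03 F [ 1.  -0.9 -1.8] w 0.329 g 59.7
(0.42, -0.058, 0.249, 10.4) -> [-0.206, 0.775, 0.042] turn -0.001 mm 120
(0.412, -0.178, 0.249, 10.4) -> [-0.197, 0.777, 0.0] turn 0.0 mm 120
(0.4042, -0.2954, 0.249, 10.4) -> [-0.192, 0.76, 0.0] turn 0.0 mm 118
(0.4042, -0.2954, 0.109, 10.4) -> [0.0, 0.0, 0.933] turn 0.0 mm 140
```

Call:
arm_command([
  [-1,[-0.04,0.15,0],0],
  [-1,[-0.1,0.38,0],0],
  [-1,[-0.16,0.6,0],0],
  [-1,[-0.206,0.775,0],0],
  [-1,[-0.206,0.775,0],0],
])

```text
time: 12.83
tool_pos: [0.4163, -0.0614, 0.247]
tool_rot: [0.0, 0.996, 0.085, -0.002]
contact_force: [1.2, -0.2, -2.8]
gripper_width: 0.325
grasp_force: 60.5
```

Call:
arm_command([
  [-1,[-0.04,0.2,0],0],
  [-1,[-0.1,0.4,0],0],
  [-1,[-0.16,0.6,0],0],
  [-1,[-0.197,0.777,0],0],
  [-1,[-0.197,0.777,0],0],
])

```text
time: 13.25
tool_pos: [0.4079, -0.1807, 0.2474]
tool_rot: [-0.0, 0.996, 0.085, -0.002]
contact_force: [-0.5, 1.4, -2.3]
gripper_width: 0.328
grasp_force: 61.1
```

Call:
arm_command([
  [-1,[-0.04,0.2,0],0],
  [-1,[-0.1,0.4,0],0],
  [-1,[-0.16,0.6,0],0],
  [-1,[-0.192,0.76,0],0],
  [-1,[-0.192,0.76,0],0],
  [-1,[-0.192,0.76,0],0],
])

```text
time: 13.75
tool_pos: [0.4, -0.2948, 0.2476]
tool_rot: [-0.002, 0.996, 0.087, -0.001]
contact_force: [0.4, 0.2, -2.0]
gripper_width: 0.325
grasp_force: 61.6
```

```bash
python3 - <<'E'
from h import *
p=manip.grab_frame("wrist");save(p,"w5")
plan((.4042,-.2954,.12,10.4),(.4042,-.2954,.109,10.4))
E
```

```text
t 13.8 tcp [ 0.4002 -0.2941  0.2478] yaw 10.01 F [-0.6 -0.4 -2.6] w 0.324 g 61.6
(0.4042, -0.2954, 0.12, 10.4) -> [0.025, 0.013, 0.852] turn -0.0011 mm 128
(0.4042, -0.2954, 0.109, 10.4) -> [0.0, 0.0, 0.073] turn 0.0 mm 11
```

View pics/w5.png

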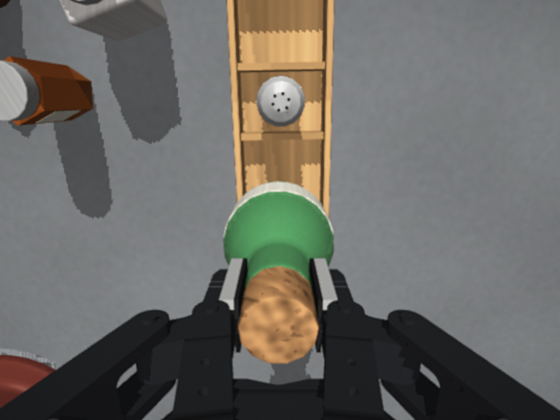

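```bash
python3 - <<'E'
from h import *
p=manip.grab_frame("wrist")
for u,v,z in((242,131,.032),(325,131,.032),(238,62,.032),(327,62,.032),(242,208,.04),(328,208,.04)): print(at(p,u,v,z).round(4))
E
```

```text
[ 0.4429 -0.2513  0.032 ]
[ 0.4564 -0.3279  0.032 ]
[ 0.502 -0.239  0.032]
[ 0.5157 -0.317   0.032 ]
[ 0.3706 -0.2625  0.04  ]
[ 0.3853 -0.3453  0.04  ]
```

Call:
arm_command([
  [-1,[0.025,0.024,0.2],0],
  [-1,[0.025,0.024,0.45],0],
  [-1,[0.025,0.024,0.7],0],
  [-1,[0.025,0.024,0.82],0],
  [-1,[0.025,0.024,0.87],0],
  [-1,[0.025,0.024,0.9],0],
  [-1,[0.025,0.024,0.91],0],
  [-1,[0.025,0.024,0.91],0],
])

```text
time: 14.52
tool_pos: [0.4058, -0.2986, 0.1149]
tool_rot: [0.001, 0.996, 0.088, 0.001]
contact_force: [-0.3, -0.4, -2.4]
gripper_width: 0.328
grasp_force: 61.4
```

Call:
arm_command([
  [-1,[0,0,0.01],0],
  [-1,[0,0,0.02],0],
  [-1,[0,0,0.02],0],
])

```text
time: 14.77
tool_pos: [0.4053, -0.2987, 0.1113]
tool_rot: [0.001, 0.996, 0.087, 0.001]
contact_force: [-0.2, 0.0, -2.3]
gripper_width: 0.322
grasp_force: 61.4
```

Call:
arm_command([
  [-1,[0,0,0.01],0],
  [-1,[0,0,0.02],0],
  [-1,[0,0,0.02],0],
  [-1,[0,0,0.02],0],
])

```text
time: 15.1
tool_pos: [0.4054, -0.2988, 0.1091]
tool_rot: [0.0, 0.996, 0.087, 0.0]
contact_force: [-2.4, 0.9, 4.8]
gripper_width: 0.327
grasp_force: 62.3
```

Call:
arm_command([
  [0.2,[0,0,0],0],
  [0.2,[0,0,0],0],
  [0.2,[0,0,0],0],
  [0.2,[0,0,0],0],
  [0.2,[0,0,-0.1],0],
  [0.3,[0,0,-0.3],0],
  [0.6,[0,0,-0.55],0],
  [0.6,[0,0,-0.8],0],
  [1,[0,0,-1.0],0],
  [1,[0,0,-1.0],0],
  [1,[0,0,-1.0],0],
])

```text
time: 16.02
tool_pos: [0.4058, -0.2991, 0.2601]
tool_rot: [0.002, 0.996, 0.087, 0.002]
contact_force: [-0.3, 0.1, -0.4]
gripper_width: 0.999
grasp_force: 0.0
```

```bash
python3 - <<'E'
from h import *
plan((.433,-.16,.259,10),(.461,-.02,.259,10),(.489,.12,.259,10))
E
```

```text
t 16.02 tcp [ 0.4058 -0.2991  0.2601] yaw 10.02 F [-0.3  0.1 -0.4] w 0.999 g 0.0
(0.433, -0.16, 0.259, 10) -> [0.34, -0.881, 0.007] turn 0.0001 mm 142
(0.461, -0.02, 0.259, 10) -> [0.346, -0.887, 0.0] turn 0.0 mm 143
(0.489, 0.12, 0.259, 10) -> [0.346, -0.887, 0.0] turn 0.0 mm 143
```

Call:
arm_command([
  [1,[0.09,-0.22,0],0],
  [1,[0.18,-0.45,0],0],
  [1,[0.27,-0.68,0],0],
  [1,[0.34,-0.88,0],0],
  [1,[0.34,-0.88,0],0],
])

```text
time: 16.43
tool_pos: [0.4317, -0.1547, 0.2548]
tool_rot: [-0.002, 0.996, 0.09, -0.001]
contact_force: [0.0, 0.3, -0.9]
gripper_width: 0.997
grasp_force: 0.0
```

Call:
arm_command([
  [1,[0.09,-0.22,0],0],
  [1,[0.18,-0.45,0],0],
  [1,[0.27,-0.68,0],0],
  [1,[0.346,-0.887,0],0],
  [1,[0.346,-0.887,0],0],
])

```text
time: 16.85
tool_pos: [0.4596, -0.015, 0.2551]
tool_rot: [-0.002, 0.996, 0.09, -0.001]
contact_force: [0.2, -0.7, 0.0]
gripper_width: 1.001
grasp_force: 0.0
```

Call:
arm_command([
  [1,[0.09,-0.22,0],0],
  [1,[0.18,-0.45,0],0],
  [1,[0.27,-0.68,0],0],
  [1,[0.346,-0.887,0],0],
  [1,[0.346,-0.887,0],0],
  [1,[0.346,-0.887,0],0],
])

```text
time: 17.35
tool_pos: [0.4874, 0.1214, 0.2552]
tool_rot: [0.0, 0.996, 0.089, -0.002]
contact_force: [-0.0, -0.8, 0.0]
gripper_width: 0.996
grasp_force: 0.0
```

```bash
python3 - <<'E'
from h import *
p=manip.grab_frame("wrist");save(p,"w6")
for k in ("oil_bottle",):
    for d in manip.search_frame(p,k)[:1]: print(k,np.round(d["extent"]),round(d["confidence"],2))
for x in(.5465,.5514): print(x,[np.round(proj(p,[x,.121,z])) for z in (.142,.109,0)])
plan()
E
```

```text
oil_bottle [255.  89. 321. 159.] 0.96
0.5465 [array([295., 130.]), array([293., 126.]), array([289., 119.])]
0.5514 [array([297., 122.]), array([294., 120.]), array([289., 114.])]
t 17.45 tcp [0.4876 0.1199 0.2559] yaw 9.99 F [ 1.  -0.4  0.7] w 0.999 g 0.0
```

View pics/w6.png

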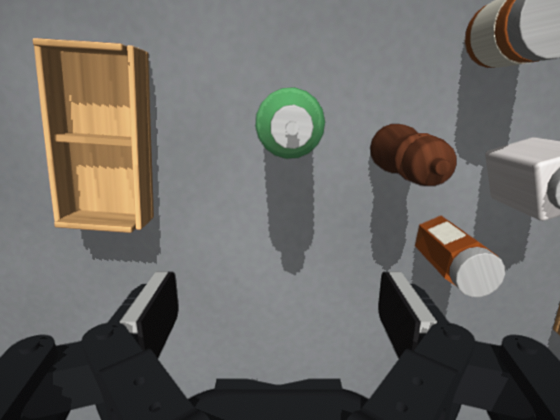

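Call:
arm_command([
  [1,[0.2,0.03,0],0],
  [1,[0.406,0.054,0],0],
  [1,[0.406,0.054,0],0],
  [1,[0.406,0.054,0.1],0],
  [1,[0.406,0.054,0.3],0],
  [1,[0.406,0.054,0.5],0],
  [1,[0.406,0.054,0.5],0],
])

```text
time: 18.03
tool_pos: [0.545, 0.1213, 0.175]
tool_rot: [0.0, 0.996, 0.086, -0.006]
contact_force: [-1.4, -0.1, -1.4]
gripper_width: 0.999
grasp_force: 0.0
```

Call:
arm_command([
  [1,[0,0,0.2],0],
  [1,[0,0,0.4],0],
  [1,[0,0,0.53],0],
  [1,[0,0,0.54],0],
  [1,[0,0,0.54],0],
  [-1,[0,0,0.54],0],
  [-1,[0,0,0.54],0],
  [-1,[0,0,0.54],0],
  [-1,[0,0,0.54],0],
  [-1,[0,0,0.54],0],
  [-1,[0,0,0.54],0],
  [-1,[0,0,0.54],0],
  [-1,[0,0,0.54],0],
  [-1,[0,0,0.54],0],
])

```text
time: 19.2
tool_pos: [0.5513, 0.1237, 0.1043]
tool_rot: [0.0, 0.996, 0.087, 0.002]
contact_force: [0.1, 0.3, 6.5]
gripper_width: 0.591
grasp_force: 63.3
```

Call:
arm_command([
  [-1,[0,0,-0.03],0],
  [-1,[0,0,-0.15],0],
  [-1,[0,0,-0.4],0],
  [-1,[0,0,-0.65],0],
  [-1,[0,0,-0.85],0],
  [-1,[0,0,-1.0],0],
  [-1,[0,0,-1.0],0],
  [-1,[0,0,-1.0],0],
])

```text
time: 19.87
tool_pos: [0.5497, 0.1234, 0.2522]
tool_rot: [0.0, 0.996, 0.087, 0.001]
contact_force: [-0.1, -0.8, -3.0]
gripper_width: 0.592
grasp_force: 63.2
```

```bash
python3 - <<'E'
from h import *
plan((.549,-.009,.251,10.4),(.549,-.14,.251,10.4),(.548,-.27,.251,10.4),(.548,-.27,.11,10.4))
E
```

```text
t 19.87 tcp [0.5497 0.1234 0.2522] yaw 10.02 F [-0.1 -0.8 -3. ] w 0.592 g 63.2
(0.549, -0.009, 0.251, 10.4) -> [-0.158, 0.868, 0.008] turn -0.001 mm 132
(0.549, -0.14, 0.251, 10.4) -> [-0.158, 0.859, 0.0] turn 0.0 mm 131
(0.548, -0.27, 0.251, 10.4) -> [-0.163, 0.851, 0.0] turn 0.0 mm 130
(0.548, -0.27, 0.11, 10.4) -> [0.0, 0.0, 0.94] turn 0.0 mm 141
```

Call:
arm_command([
  [-1,[-0.03,0.15,0],0],
  [-1,[-0.07,0.38,0],0],
  [-1,[-0.12,0.63,0],0],
  [-1,[-0.158,0.868,0],0],
  [-1,[-0.158,0.868,0],0],
])

```text
time: 20.28
tool_pos: [0.547, -0.014, 0.2473]
tool_rot: [0.001, 0.996, 0.084, -0.003]
contact_force: [0.3, -0.1, -2.4]
gripper_width: 0.595
grasp_force: 63.7
```

Call:
arm_command([
  [-1,[-0.04,0.22,0],0],
  [-1,[-0.08,0.44,0],0],
  [-1,[-0.12,0.66,0],0],
  [-1,[-0.158,0.86,0],0],
  [-1,[-0.158,0.86,0],0],
])

```text
time: 20.7
tool_pos: [0.5462, -0.144, 0.2476]
tool_rot: [0.0, 0.996, 0.085, -0.003]
contact_force: [-0.3, 0.7, -2.6]
gripper_width: 0.586
grasp_force: 64.3
```

Call:
arm_command([
  [-1,[-0.04,0.22,0],0],
  [-1,[-0.08,0.44,0],0],
  [-1,[-0.12,0.66,0],0],
  [-1,[-0.163,0.85,0],0],
  [-1,[-0.163,0.85,0],0],
  [-1,[-0.163,0.85,0],0],
])

```text
time: 21.2
tool_pos: [0.5448, -0.27, 0.2479]
tool_rot: [-0.002, 0.996, 0.086, -0.002]
contact_force: [0.7, 0.6, -3.2]
gripper_width: 0.59
grasp_force: 64.6
```

```bash
python3 - <<'E'
from h import *
p=manip.grab_frame("wrist");save(p,"w7")
plan((.548,-.2705,.12,10.4))
p=manip.grab_frame("side");save(p,"s7")
E
```

```text
t 21.25 tcp [ 0.545  -0.2691  0.2483] yaw 9.97 F [-0.5 -0.4 -2.5] w 0.588 g 64.6
(0.548, -0.2705, 0.12, 10.4) -> [0.018, 0.013, 0.855] turn -0.0012 mm 128
```

View pics/s7.png

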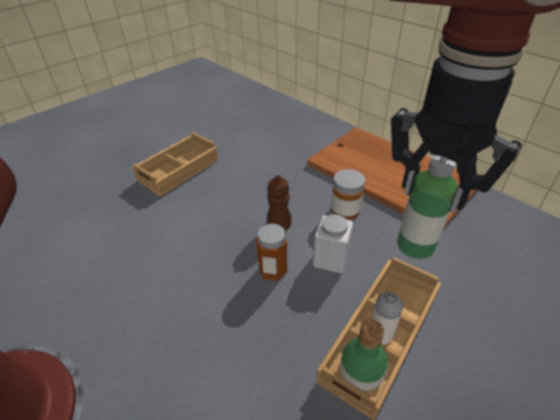

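Call:
arm_command([
  [-1,[0.018,0.013,0.2],0],
  [-1,[0.018,0.013,0.45],0],
  [-1,[0.018,0.013,0.68],0],
  [-1,[0.018,0.013,0.8],0],
  [-1,[0.018,0.013,0.85],0],
  [-1,[0.018,0.013,0.88],0],
  [-1,[0.018,0.013,0.9],0],
  [-1,[0.018,0.013,0.9],0],
])

```text
time: 21.97
tool_pos: [0.5498, -0.2713, 0.1175]
tool_rot: [0.001, 0.996, 0.088, 0.001]
contact_force: [0.4, 0.7, -3.7]
gripper_width: 0.588
grasp_force: 64.7
```

Call:
arm_command([
  [-1,[0,0,0.01],0],
  [-1,[0,0,0.02],0],
  [-1,[0,0,0.02],0],
])

```text
time: 22.22
tool_pos: [0.5494, -0.2717, 0.1144]
tool_rot: [0.001, 0.996, 0.087, 0.001]
contact_force: [-0.2, -0.5, -2.9]
gripper_width: 0.589
grasp_force: 64.7
```

Call:
arm_command([
  [-1,[0,0,0.01],0],
  [-1,[0,0,0.02],0],
  [-1,[0,0,0.02],0],
  [-1,[0,0,0.02],0],
])

```text
time: 22.55
tool_pos: [0.5496, -0.2718, 0.1123]
tool_rot: [0.0, 0.996, 0.087, 0.001]
contact_force: [-2.9, 2.2, 4.9]
gripper_width: 0.59
grasp_force: 65.4
```

Call:
arm_command([
  [0.6,[0,0,0],0],
  [0.6,[0,0,0],0],
  [0.6,[0,0,0],0],
  [0.6,[0,0,0],0],
  [0.6,[0,0,-0.1],0],
  [0.6,[0,0,-0.3],0],
  [0.6,[0,0,-0.55],0],
  [0.6,[0,0,-0.8],0],
  [1,[0,0,-1.0],0],
  [1,[0,0,-1.0],0],
  [1,[0,0,-1.0],0],
])

```text
time: 23.47
tool_pos: [0.5501, -0.2721, 0.2637]
tool_rot: [0.002, 0.996, 0.087, 0.002]
contact_force: [0.4, 0.5, -0.1]
gripper_width: 0.997
grasp_force: 0.0
```

```bash
python3 - <<'E'
from h import *
p=manip.grab_frame("wrist");save(p,"w8")
plan((.58,-.168,.262,10),(.61,-.064,.262,10))
E
```

```text
t 23.52 tcp [ 0.5491 -0.2715  0.2609] yaw 10.02 F [ 0.6  0.5 -0. ] w 0.998 g 0.0
(0.58, -0.168, 0.262, 10) -> [0.323, -0.644, -0.007] turn 0.0 mm 108
(0.61, -0.064, 0.262, 10) -> [0.317, -0.648, 0.0] turn 0.0 mm 108
```

View pics/w8.png

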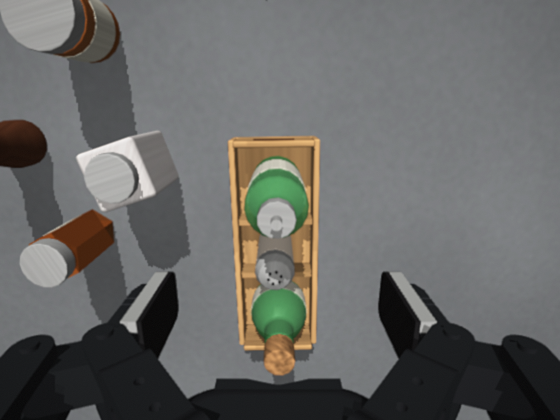

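Call:
arm_command([
  [1,[0.09,-0.18,0],0],
  [1,[0.2,-0.4,0],0],
  [1,[0.323,-0.644,0],0],
  [1,[0.323,-0.644,0],0],
])

```text
time: 23.85
tool_pos: [0.58, -0.162, 0.2574]
tool_rot: [-0.003, 0.996, 0.09, -0.001]
contact_force: [0.3, 0.6, 0.4]
gripper_width: 0.998
grasp_force: 0.0
```

Call:
arm_command([
  [1,[0.09,-0.18,0],0],
  [1,[0.2,-0.4,0],0],
  [1,[0.317,-0.648,0],0],
  [1,[0.317,-0.648,0],0],
  [1,[0.317,-0.648,0],0],
])

```text
time: 24.27
tool_pos: [0.6091, -0.0621, 0.2578]
tool_rot: [-0.0, 0.996, 0.089, -0.002]
contact_force: [-0.0, -0.3, -0.4]
gripper_width: 1.0
grasp_force: 0.0
```

```bash
python3 - <<'E'
from h import *
p=manip.grab_frame("wrist");save(p,"w9")
d=manip.search_frame(p,"jam_jar")[0];print(d)
for x in (.6595,.6632): print([np.round(proj(p,[x,-.064,z])) for z in(.085,0)])
g=cv2.cvtColor(p["frame"],cv2.COLOR_RGB2GRAY)
print(cv2.HoughCircles(cv2.medianBlur(g,5),cv2.HOUGH_GRADIENT,1.5,60,param1=120,param2=40,minRadius=28,maxRadius=55))
s=manip.state();q=np.array(s["tool_pos"]);plan()
# breakfast from w6 : shift camera by tool displacement (same yaw)
dq=np.array([.4876,.1199,.2559])-q
for u,v,z in((34,40,.05),(148,46,.05),(55,229,.05),(151,224,.05),(54,137,.032),(131,138,.032)): 
    c,r=ray(p,u,v);c=c+dq;print((u,v),(c+r*(z-c[2])/r[2]).round(4))
E
```

```text
{'extent': [255.1, 97.5, 327.6, 167.4], 'confidence': 0.97}
[array([292., 135.]), array([289., 127.])]
[array([293., 131.]), array([289., 124.])]
[[[290.25 129.75  35.5 ]
  [464.25 279.75  47.5 ]]]
t 24.37 tcp [ 0.609  -0.0643  0.2586] yaw 10.02 F [ 0.4 -0.4  0.3] w 1.001 g 0.0
(34, 40) [0.5763 0.3512 0.05  ]
(148, 46) [0.5876 0.2532 0.05  ]
(55, 229) [0.4036 0.3344 0.05  ]
(151, 224) [0.4262 0.239  0.05  ]
(54, 137) [0.492  0.3452 0.032 ]
(131, 138) [0.5039 0.2702 0.032 ]
```

Call:
arm_command([
  [1,[0.17,0.03,0],0],
  [1,[0.35,0.05,0],0],
  [1,[0.35,0.05,0.1],0],
  [1,[0.35,0.05,0.35],0],
  [1,[0.35,0.05,0.5],0],
  [1,[0.35,0.05,0.5],0],
])

```text
time: 24.87
tool_pos: [0.6581, -0.063, 0.1768]
tool_rot: [-0.002, 0.996, 0.086, -0.007]
contact_force: [-1.2, -0.8, -1.7]
gripper_width: 1.0
grasp_force: 0.0
```

Call:
arm_command([
  [1,[0,0,0.2],0],
  [1,[0,0,0.45],0],
  [1,[0,0,0.65],0],
  [1,[0,0,0.75],0],
  [1,[0,0,0.77],0],
  [1,[0,0,0.77],0],
  [-1,[0,0,0.77],0],
  [-1,[0,0,0.77],0],
  [-1,[0,0,0.77],0],
  [-1,[0,0,0.77],0],
  [-1,[0,0,0.77],0],
  [-1,[0,0,0.77],0],
  [-1,[0,0,0.77],0],
  [-1,[0,0,0.77],0],
])

```text
time: 26.03
tool_pos: [0.665, -0.0626, 0.0735]
tool_rot: [0.001, 0.996, 0.087, 0.003]
contact_force: [0.2, -0.2, 6.9]
gripper_width: 0.686
grasp_force: 64.9
```

Call:
arm_command([
  [-1,[0,0,-0.03],0],
  [-1,[0,0,-0.15],0],
  [-1,[0,0,-0.4],0],
  [-1,[0,0,-0.65],0],
  [-1,[0,0,-0.85],0],
  [-1,[0,0,-1.0],0],
  [-1,[0,0,-1.0],0],
  [-1,[0,0,-1.0],0],
])

```text
time: 26.7
tool_pos: [0.6633, -0.0621, 0.2217]
tool_rot: [0.0, 0.996, 0.087, 0.002]
contact_force: [0.1, -0.5, -3.1]
gripper_width: 0.682
grasp_force: 64.9
```

```bash
python3 - <<'E'
from h import *
plan((.62,.06,.218,6),(.58,.18,.218,6),(.537,.303,.218,6),(.537,.303,.078,6))
E
```

```text
t 26.7 tcp [ 0.6633 -0.0621  0.2217] yaw 10.03 F [ 0.1 -0.5 -3.1] w 0.682 g 64.9
(0.62, 0.06, 0.218, 6) -> [-0.143, -0.852, 0.024] turn 0.0112 mm 130
(0.58, 0.18, 0.218, 6) -> [-0.182, -0.823, 0.0] turn 0.0 mm 126
(0.537, 0.303, 0.218, 6) -> [-0.199, -0.845, 0.0] turn 0.0 mm 130
(0.537, 0.303, 0.078, 6) -> [0.0, 0.0, 0.933] turn 0.0 mm 140
```

Call:
arm_command([
  [-1,[-0.03,-0.15,0],0.011],
  [-1,[-0.07,-0.38,0],0.011],
  [-1,[-0.11,-0.62,0],0.011],
  [-1,[-0.143,-0.852,0],0.011],
  [-1,[-0.143,-0.852,0],0.011],
])

```text
time: 27.12
tool_pos: [0.6157, 0.0652, 0.2159]
tool_rot: [-0.002, 0.998, 0.055, -0.004]
contact_force: [0.7, 0.4, -2.2]
gripper_width: 0.687
grasp_force: 65.3
```

Call:
arm_command([
  [-1,[-0.05,-0.22,0],0],
  [-1,[-0.09,-0.42,0],0],
  [-1,[-0.14,-0.62,0],0],
  [-1,[-0.182,-0.823,0],0],
  [-1,[-0.182,-0.823,0],0],
])

```text
time: 27.53
tool_pos: [0.5761, 0.1838, 0.2165]
tool_rot: [-0.001, 0.998, 0.055, -0.003]
contact_force: [0.5, 0.0, -2.4]
gripper_width: 0.685
grasp_force: 65.7
```

Call:
arm_command([
  [-1,[-0.15,-0.2,0],0],
  [-1,[-0.3,-0.4,0],0],
  [-1,[-0.48,-0.62,0],0],
  [-1,[-0.65,-0.845,0],0],
  [-1,[-0.65,-0.845,0],0],
  [-1,[-0.65,-0.845,0],0],
])

```text
time: 28.03
tool_pos: [0.4667, 0.2962, 0.2173]
tool_rot: [0.001, 0.999, 0.055, -0.002]
contact_force: [0.5, -0.0, -2.0]
gripper_width: 0.686
grasp_force: 65.9
```

```bash
python3 - <<'E'
from h import *
p=manip.grab_frame("wrist")
f=cv2.resize(p["frame"],None,fx=1.42,fy=1.42,interpolation=cv2.INTER_CUBIC)
c,a=np.array([.4953,.303]),np.radians(6);R=np.array([[np.cos(a),-np.sin(a)],[np.sin(a),np.cos(a)]])
for x,y,z,col in((.087,.045,.05,(255,0,0)),(.087,-.045,.05,(255,0,0)),(.003,.039,.032,(0,0,255)),(.003,-.039,.032,(0,0,255)),(.042,.045,.04,(0,255,0)),(.042,-.045,.04,(0,255,0))):
    q=c+R@[x,y];P=proj(p,[q[0],q[1],z]);print(np.round(P,1));cv2.circle(f,tuple(int(round(t*1.42+.2)) for t in P),4,col,1)
cv2.imwrite("pics/w10.png",f[:,:,::-1]);plan()
E
```

```text
[213.6  45.2]
[333.6  45.7]
[228.9 153.6]
[318.7 153.9]
[218.4 107.1]
[329.  107.5]
t 28.08 tcp [0.4678 0.2953 0.2177] yaw 6.16 F [-0.4  0.2 -2.5] w 0.685 g 65.9
```

View pics/w10.png

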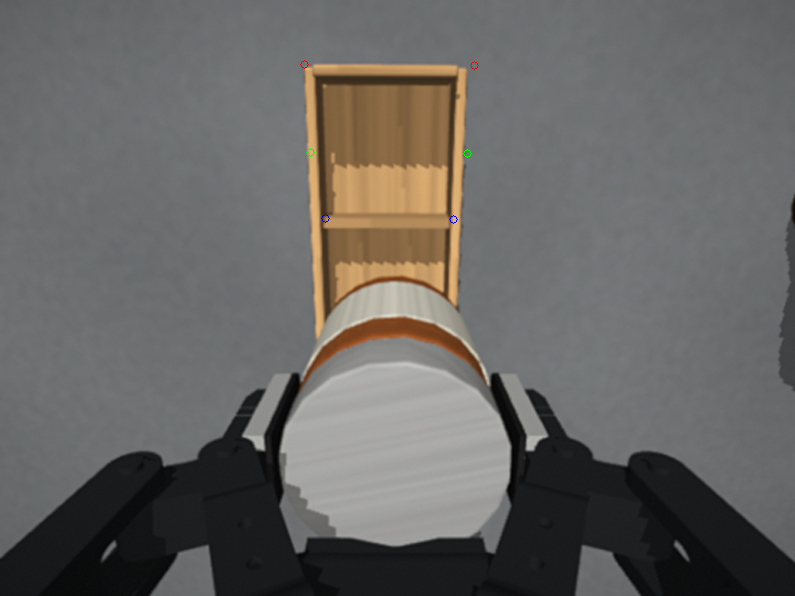

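Call:
arm_command([
  [-1,[0.15,-0.01,0],0],
  [-1,[0.3,-0.03,0],0],
  [-1,[0.48,-0.036,0],0],
  [-1,[0.48,-0.036,0.1],0],
  [-1,[0.48,-0.036,0.3],0],
  [-1,[0.48,-0.036,0.5],0],
  [-1,[0.48,-0.036,0.7],0],
  [-1,[0.48,-0.036,0.82],0],
  [-1,[0.48,-0.036,0.87],0],
  [-1,[0.48,-0.036,0.89],0],
  [-1,[0.48,-0.036,0.89],0],
  [-1,[0.48,-0.036,0.89],0],
])

```text
time: 29.08
tool_pos: [0.5411, 0.3085, 0.0878]
tool_rot: [-0.0, 0.999, 0.053, 0.001]
contact_force: [0.5, 0.1, -1.8]
gripper_width: 0.684
grasp_force: 65.9
```

Call:
arm_command([
  [-1,[0,0,0.01],0],
  [-1,[0,0,0.015],0],
  [-1,[0,0,0.015],0],
])

```text
time: 29.33
tool_pos: [0.5405, 0.3089, 0.0852]
tool_rot: [-0.0, 0.999, 0.053, 0.001]
contact_force: [0.5, -0.2, -1.5]
gripper_width: 0.686
grasp_force: 65.9
```

Call:
arm_command([
  [-1,[0,0,0.01],0],
  [-1,[0,0,0.02],0],
  [-1,[0,0,0.025],0],
  [-1,[0,0,0.025],0],
  [-1,[0,0,0.025],0],
])

```text
time: 29.75
tool_pos: [0.5403, 0.3089, 0.0816]
tool_rot: [-0.0, 0.999, 0.053, 0.0]
contact_force: [-2.6, -1.1, 5.2]
gripper_width: 0.691
grasp_force: 66.3
```

Call:
arm_command([
  [1,[0,0,0],0],
  [1,[0,0,0],0],
  [1,[0,0,0],0],
  [1,[0,0,0],0],
  [1,[0,0,-0.1],0],
  [1,[0,0,-0.3],0],
  [1,[0,0,-0.55],0],
  [1,[0,0,-0.8],0],
  [1,[0,0,-1.0],0],
  [1,[0,0,-1.0],0],
  [1,[0,0,-1.0],0],
])

```text
time: 30.67
tool_pos: [0.5413, 0.3092, 0.2336]
tool_rot: [-0.001, 0.999, 0.053, 0.003]
contact_force: [-0.6, -0.0, -0.8]
gripper_width: 0.994
grasp_force: 0.0
```

```bash
python3 - <<'E'
from h import *
plan((.493,.18,.231,7),(.445,.052,.231,7),(.395,-.074,.231,7))
E
```

```text
t 30.67 tcp [0.5413 0.3092 0.2336] yaw 6.06 F [-0.6 -0.  -0.8] w 0.994 g 0.0
(0.493, 0.18, 0.231, 7) -> [-0.411, 0.822, 0.018] turn -0.0026 mm 138
(0.445, 0.052, 0.231, 7) -> [-0.422, 0.808, 0.0] turn 0.0 mm 137
(0.395, -0.074, 0.231, 7) -> [-0.433, 0.793, 0.0] turn 0.0 mm 136
```

Call:
arm_command([
  [1,[-0.1,0.2,0],-0.0026],
  [1,[-0.2,0.42,0],-0.0026],
  [1,[-0.31,0.63,0],-0.0026],
  [1,[-0.411,0.822,0],-0.0026],
  [1,[-0.411,0.822,0],-0.0026],
])

```text
time: 31.08
tool_pos: [0.4889, 0.1757, 0.2273]
tool_rot: [0.001, 0.998, 0.059, -0.003]
contact_force: [-0.1, 0.5, 0.6]
gripper_width: 0.997
grasp_force: 0.0
```

Call:
arm_command([
  [1,[-0.1,0.2,0],0],
  [1,[-0.2,0.42,0],0],
  [1,[-0.31,0.63,0],0],
  [1,[-0.422,0.808,0],0],
  [1,[-0.422,0.808,0],0],
])

```text
time: 31.5
tool_pos: [0.4414, 0.0484, 0.2282]
tool_rot: [0.001, 0.998, 0.059, -0.002]
contact_force: [-0.4, 0.1, 0.2]
gripper_width: 1.001
grasp_force: 0.0
```

Call:
arm_command([
  [1,[-0.1,0.2,0],0],
  [1,[-0.2,0.42,0],0],
  [1,[-0.31,0.63,0],0],
  [1,[-0.433,0.793,0],0],
  [1,[-0.433,0.793,0],0],
  [1,[-0.433,0.793,0],0],
])

```text
time: 32.0
tool_pos: [0.3931, -0.0749, 0.2291]
tool_rot: [-0.001, 0.998, 0.06, -0.001]
contact_force: [-0.0, 0.4, 0.3]
gripper_width: 1.001
grasp_force: 0.0
```

```bash
python3 - <<'E'
from h import *
p=manip.grab_frame("wrist");save(p,"w11")
for k in("honey_jar","jam_jar"):print([(np.round(d["extent"]),d["confidence"]) for d in manip.search_frame(p,k)[:1]])
g=cv2.cvtColor(p["frame"],cv2.COLOR_RGB2GRAY)
C=cv2.HoughCircles(cv2.medianBlur(g,5),cv2.HOUGH_GRADIENT,1.5,60,param1=120,param2=35,minRadius=24,maxRadius=42);print(C)
print([np.round(proj(p,[.447,-.0715,z])) for z in(.095,0)])
if C is not None:
    for c in C[0]: print(at(p,c[0],c[1],.095).round(4))
plan((.447,-.0715,.231,7))
E
```

```text
[(array([250.,  94., 314., 165.]), 0.97)]
[(array([484., 101., 560., 157.]), 0.22)]
[[[384.75   5.25  34.35]
  [285.75 132.75  33.9 ]
  [203.25  12.75  30.9 ]
  [524.25  42.75  32.85]]]
[array([283., 134.]), array([282., 125.])]
[ 0.5363 -0.1268  0.095 ]
[ 0.4482 -0.0734  0.095 ]
[ 0.518  -0.0107  0.095 ]
[ 0.5268 -0.2247  0.095 ]
t 32.15 tcp [ 0.3938 -0.0735  0.2297] yaw 7.08 F [ 0.5 -0.1 -0.3] w 1.001 g 0.0
(0.447, -0.0715, 0.231, 7) -> [0.354, 0.031, -0.009] turn 0.0002 mm 53
```

Call:
arm_command([
  [1,[0.17,0.02,0],0],
  [1,[0.358,0.038,0],0],
  [1,[0.358,0.038,0.1],0],
  [1,[0.358,0.038,0.35],0],
  [1,[0.358,0.038,0.5],0],
  [1,[0.358,0.038,0.5],0],
])

```text
time: 32.65
tool_pos: [0.4445, -0.071, 0.1491]
tool_rot: [-0.002, 0.998, 0.062, -0.005]
contact_force: [-1.0, -0.5, -1.1]
gripper_width: 1.0
grasp_force: 0.0
```

Call:
arm_command([
  [1,[0,0,0.2],0],
  [1,[0,0,0.4],0],
  [1,[0,0,0.53],0],
  [1,[0,0,0.565],0],
  [1,[0,0,0.565],0],
  [-1,[0,0,0.565],0],
  [-1,[0,0,0.565],0],
  [-1,[0,0,0.565],0],
  [-1,[0,0,0.565],0],
  [-1,[0,0,0.565],0],
  [-1,[0,0,0.565],0],
  [-1,[0,0,0.565],0],
  [-1,[0,0,0.565],0],
  [-1,[0,0,0.565],0],
])

```text
time: 33.82
tool_pos: [0.449, -0.0738, 0.0728]
tool_rot: [0.0, 0.998, 0.061, 0.002]
contact_force: [0.2, 2.6, 6.6]
gripper_width: 0.528
grasp_force: 60.9
```

Call:
arm_command([
  [-1,[0,0,-0.03],0],
  [-1,[0,0,-0.15],0],
  [-1,[0,0,-0.4],0],
  [-1,[0,0,-0.65],0],
  [-1,[0,0,-0.85],0],
  [-1,[0,0,-1.0],0],
  [-1,[0,0,-1.0],0],
  [-1,[0,0,-1.0],0],
])

```text
time: 34.48
tool_pos: [0.4481, -0.0739, 0.2219]
tool_rot: [0.001, 0.998, 0.061, 0.001]
contact_force: [-0.8, 0.3, -2.0]
gripper_width: 0.527
grasp_force: 61.9
```

```bash
python3 - <<'E'
from h import *
plan((.45,.05,.22,6),(.453,.175,.22,6),(.4552,.2996,.22,6),(.4552,.2996,.085,6))
E
```

```text
t 34.48 tcp [ 0.4481 -0.0739  0.2219] yaw 6.99 F [-0.8  0.3 -2. ] w 0.527 g 61.9
(0.45, 0.05, 0.22, 6) -> [0.113, -0.818, 0.013] turn 0.0027 mm 124
(0.453, 0.175, 0.22, 6) -> [0.107, -0.827, 0.0] turn 0.0 mm 125
(0.4552, 0.2996, 0.22, 6) -> [0.101, -0.825, 0.0] turn 0.0 mm 125
(0.4552, 0.2996, 0.085, 6) -> [0.0, 0.0, 0.9] turn 0.0 mm 135
```

Call:
arm_command([
  [-1,[0.03,-0.15,0],0.0027],
  [-1,[0.06,-0.38,0],0.0027],
  [-1,[0.09,-0.62,0],0.0027],
  [-1,[0.113,-0.818,0],0.0027],
  [-1,[0.113,-0.818,0],0.0027],
])

```text
time: 34.9
tool_pos: [0.4475, 0.0542, 0.2174]
tool_rot: [-0.001, 0.998, 0.055, -0.003]
contact_force: [0.7, -0.5, -1.9]
gripper_width: 0.529
grasp_force: 62.3
```

Call:
arm_command([
  [-1,[0.03,-0.22,0],0],
  [-1,[0.06,-0.42,0],0],
  [-1,[0.09,-0.62,0],0],
  [-1,[0.107,-0.827,0],0],
  [-1,[0.107,-0.827,0],0],
])

```text
time: 35.32
tool_pos: [0.4508, 0.1785, 0.2178]
tool_rot: [-0.001, 0.998, 0.055, -0.002]
contact_force: [0.2, -0.2, -1.7]
gripper_width: 0.527
grasp_force: 62.8
```

Call:
arm_command([
  [-1,[0.03,-0.22,0],0],
  [-1,[0.06,-0.42,0],0],
  [-1,[0.09,-0.62,0],0],
  [-1,[0.101,-0.825,0],0],
  [-1,[0.101,-0.825,0],0],
  [-1,[0.101,-0.825,0],0],
])

```text
time: 35.82
tool_pos: [0.4535, 0.2997, 0.2181]
tool_rot: [0.001, 0.999, 0.054, -0.002]
contact_force: [0.2, -0.8, -2.1]
gripper_width: 0.531
grasp_force: 63.2
```

```bash
python3 - <<'E'
from h import *
p=manip.grab_frame("wrist");save(p,"w12")
d=manip.search_frame(p,"jam_jar")[0];print(d)
g=cv2.cvtColor(p["frame"],cv2.COLOR_RGB2GRAY)
C=cv2.HoughCircles(cv2.medianBlur(g,5),cv2.HOUGH_GRADIENT,1.5,60,param1=120,param2=40,minRadius=28,maxRadius=60)
for c in C[0]: print(c,at(p,c[0],c[1],.093).round(4))
plan((.4552,.2996,.22,6),(.4552,.2996,.085,6))
E
```

```text
{'extent': [234.9, 41.0, 321.6, 131.9], 'confidence': 0.74}
[278.25  86.25  45.85] [0.5385 0.3087 0.093 ]
[275.25     324.75      59.050003] [0.3555 0.2916 0.093 ]
t 35.92 tcp [0.454  0.2986 0.2187] yaw 5.99 F [ 0.3 -0.8 -1.7] w 0.528 g 63.2
(0.4552, 0.2996, 0.22, 6) -> [0.009, -0.006, -0.008] turn -0.0 mm 2
(0.4552, 0.2996, 0.085, 6) -> [0.0, 0.0, 0.9] turn 0.0 mm 135
```

Call:
arm_command([
  [-1,[0.005,-0.006,0.15],0],
  [-1,[0.005,-0.006,0.35],0],
  [-1,[0.005,-0.006,0.55],0],
  [-1,[0.005,-0.006,0.72],0],
  [-1,[0.005,-0.006,0.82],0],
  [-1,[0.005,-0.006,0.87],0],
  [-1,[0.005,-0.006,0.89],0],
  [-1,[0.005,-0.006,0.89],0],
  [-1,[0.005,-0.006,0.89],0],
])

```text
time: 36.67
tool_pos: [0.4561, 0.3008, 0.0884]
tool_rot: [-0.0, 0.999, 0.052, 0.001]
contact_force: [-0.8, 0.7, -2.4]
gripper_width: 0.527
grasp_force: 63.3
```

Call:
arm_command([
  [-1,[0,0,0.01],0],
  [-1,[0,0,0.02],0],
  [-1,[0,0,0.02],0],
  [-1,[0,0,0.02],0],
])

```text
time: 37.0
tool_pos: [0.4553, 0.3011, 0.0845]
tool_rot: [-0.0, 0.999, 0.053, 0.0]
contact_force: [-0.3, 0.4, -2.1]
gripper_width: 0.529
grasp_force: 63.3
```

Call:
arm_command([
  [-1,[0,0,0.01],0],
  [-1,[0,0,0.02],0],
  [-1,[0,0,0.025],0],
  [-1,[0,0,0.025],0],
  [-1,[0,0,0.025],0],
])

```text
time: 37.42
tool_pos: [0.4553, 0.3011, 0.0809]
tool_rot: [-0.0, 0.999, 0.053, 0.0]
contact_force: [-1.1, -0.3, 2.5]
gripper_width: 0.528
grasp_force: 63.5
```

Call:
arm_command([
  [0.7,[0,0,0],0],
  [0.7,[0,0,0],0],
  [0.7,[0,0,0],0],
  [0.7,[0,0,0],0],
  [0.7,[0,0,0],0],
  [0.7,[0,0,-0.1],0],
  [0.7,[0,0,-0.3],0],
  [0.7,[0,0,-0.55],0],
  [0.7,[0,0,-0.8],0],
  [1,[0,0,-1.0],0],
  [1,[0,0,-1.0],0],
  [1,[0,0,-1.0],0],
])

```text
time: 38.42
tool_pos: [0.4564, 0.3016, 0.2333]
tool_rot: [-0.001, 0.999, 0.053, 0.003]
contact_force: [0.1, 0.1, -0.7]
gripper_width: 1.002
grasp_force: 0.0
```

Call:
arm_command([
  [1,[-0.2,0.1,0],0],
  [1,[-0.4,0.3,0],0],
  [1,[-0.5,0.5,0],0],
  [1,[-0.5,0.6,0],0],
  [1,[-0.5,0.6,0],0],
  [1,[-0.5,0.6,0],0],
])

```text
time: 38.92
tool_pos: [0.3893, 0.203, 0.2287]
tool_rot: [0.0, 0.999, 0.052, -0.001]
contact_force: [0.5, 0.1, 0.0]
gripper_width: 1.002
grasp_force: 0.0
```

```bash
python3 - <<'E'
from h import *
p=manip.grab_frame("top");save(p,"top_end")
T=dict(jam_jar=(.5388,.3084,.085),honey_jar=(.4552,.2996,.095),oil_bottle=(.548,-.2705,.152),vinegar_bottle=(.405,-.297,.116),salt_shaker=(.4763,-.284,.09),tea_tin=(.54,-.1285,.094),pepper_mill=(.5365,.005,.12))
for k,(x,y,h) in T.items():
    d=manip.search_frame(p,k)[:1];print(k,[(np.round(e["extent"]),round(e["confidence"],2)) for e in d],"exp top",np.round(proj(p,[x,y,h+.008])),"base",np.round(proj(p,[x,y,.008])))
for k in("dinner_caddy","breakfast_caddy"): print(k,[np.round(e["extent"]) for e in manip.search_frame(p,k)[:1]])
plan()
E
```

```text
jam_jar [(array([100., 198., 142., 231.]), 0.57)] exp top [118. 210.] base [131. 219.]
honey_jar [] exp top [116. 254.] base [132. 260.]
oil_bottle [(array([404., 199., 444., 234.]), 0.61)] exp top [441. 203.] base [417. 221.]
vinegar_bottle [(array([420., 276., 464., 308.]), 0.6)] exp top [452. 289.] base [433. 293.]
salt_shaker [(array([417., 241., 445., 266.]), 0.73)] exp top [439. 250.] base [425. 256.]
tea_tin [(array([328., 199., 374., 243.]), 0.69)] exp top [354. 213.] base [347. 223.]
pepper_mill [(array([268., 204., 291., 236.]), 0.66)] exp top [281. 210.] base [281. 224.]
dinner_caddy [array([390., 192., 465., 321.])]
breakfast_caddy [array([104., 189., 155., 269.])]
t 39.42 tcp [0.39   0.2039 0.2303] yaw 6.05 F [-0.3 -0.1 -0.1] w 0.999 g 0.0
```

Call:
arm_command([
  [1,[0,0.25,0],0],
  [1,[0,0.5,0],0],
  [1,[0,0.75,0],0],
  [1,[0,1.0,0],0],
  [1,[0,1.0,0],0],
  [1,[0,1.0,0],0],
])

```text
time: 39.92
tool_pos: [0.406, 0.053, 0.2305]
tool_rot: [-0.0, 0.999, 0.05, 0.0]
contact_force: [-0.0, 0.4, 0.4]
gripper_width: 1.001
grasp_force: 0.0
```

```bash
python3 - <<'E'
from h import *
for n in("top","wrist","side"):
    p=manip.grab_frame(n);print(n)
    for k,(x,y,h) in dict(jam_jar=(.5388,.3084,.085),honey_jar=(.4552,.2996,.095)).items():
        print(k,[(np.round(e["extent"]),round(e["confidence"],2)) for e in manip.search_frame(p,k)[:2]],np.round(proj(p,[x,y,h+.008])),np.round(proj(p,[x,y,.008])))
    if n=="top":
        g=cv2.cvtColor(p["frame"],cv2.COLOR_RGB2GRAY)[180:300,80:180];g=cv2.resize(g,None,fx=4,fy=4,interpolation=cv2.INTER_CUBIC)
        C=cv2.HoughCircles(cv2.medianBlur(g,5),cv2.HOUGH_GRADIENT,1.5,100,param1=120,param2=35,minRadius=35,maxRadius=75)
        for c in C[0][:4]:
            u,v=80+c[0]/4,180+c[1]/4;print(c,u,v,at(p,u,v,.093).round(4),at(p,u,v,.103).round(4))
E
```

```text
top
jam_jar [(array([102., 198., 144., 233.]), 0.96), (array([100., 244., 142., 274.]), 0.48)] [118. 210.] [131. 219.]
honey_jar [(array([101., 243., 144., 273.]), 0.71)] [116. 254.] [132. 260.]
[147.75 120.75  64.1 ] 116.9375 210.1875 [0.5378 0.3095 0.093 ] [0.5356 0.306  0.103 ]
[140.25 299.25  48.8 ] 115.0625 254.8125 [0.4544 0.3053 0.093 ] [0.4532 0.3018 0.103 ]
wrist
jam_jar [(array([ 2.,  1., 36., 42.]), 0.87)] [-81. -25.] [10.  7.]
honey_jar [(array([  0.,  72.,  53., 138.]), 0.9)] [-63. 107.] [ 28. 105.]
side
jam_jar [(array([174., 123., 200., 163.]), 0.59)] [185. 128.] [192. 159.]
honey_jar [(array([144., 132., 170., 181.]), 0.58), (array([310., 218., 352., 270.]), 0.58)] [154. 140.] [163. 175.]
```

```bash
python3 -c "
from plant import manip
print(manip.job_done())"
```

```text
the job is handed in; nothing more can be done
None
```

Both caddies are made up and the job is handed in at about 40 s: oil, vinegar and salt are in the dinner caddy, jam and honey in the breakfast caddy, and the mill and tin showed no visible movement; final positions were checked with the detector and circle fits only, since the 14 picture views were used up, and the hand-in returned no verdict.

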